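# Bring the lapping spindle's oil nipple to the top

### The arm

A 6-joint arm with a two-finger parallel gripper is mounted at the origin on the work surface. World frame = base frame: x ahead of the robot, y to its left, z up, the work surface at z = 0. Lengths are in mm, angles in rad, forces in N, time in s.
With the tool pointing down it reaches from about 275 to 1000 mm from the base axis. Payload 8.4 kg.
Tool frame: the origin (TCP) lies at the very end of the fingers, on their centre line; the grasp point (between the pads) lies 19 mm behind it (r.tcp_to_grasp is the distance from the TCP to the grasp point, in mm); z points along the fingers, y is the line along which they close (so a half turn about z gives the same grasp; the last joint's range is limited). The gripper opens to 85 mm and grips with 20 to 120 N. Pads are 22 mm wide; open, the fingers measure 114 mm over their backs; the gripper's body (76 mm by 85 mm) begins 54 mm behind the grasp point. The pads swing forward as they close: fully open they stand 13 mm farther back than shut.
Start: joints at [-1.223, 0.353, 1.633, -0, 1.155, -0.002], TCP at [214.192, -587.153, 195.281] pointing down, gripper open.
Joint ranges: [-2.63, 2.63], [-0.92, 2.1], [0.06, 2.66], [-1.3, 4.44], [0, 2.69], [-3.02, 3.02]. Speed limits (rad/s): [2.22, 2.22, 2.79, 3.14, 3.14, 3.14].

### API

Orientations are given as [roll, pitch, yaw] about the fixed x, y, z axes, in that order (R = Rz(yaw) Ry(pitch) Rx(roll)).
In Python, from rig import r gives the robot as it stands. The module is installed in compiled form; this text tells all that it offers.
- The arm moves only by the tool play_rows, never from a script. Its argument "rows" is a list of rows, each an object with "dp": the shift along the tool's x, y, z in units of 40 mm (1.0 is 40 mm), a list of three; "turn": the turn, a rotation vector about the tool's x, y, z in units of 6 degrees (1.0 is 6 degrees), a list of three; "fingers": the closure, from 0 (fully open) to 1 (shut). In form: [{"dp": [tx, ty, tz], "turn": [wx, wy, wz], "fingers": fingers}, ...]. A call has 1 to 5 rows; each row shifts and turns the commanded pose from where the row before left it, along the tool's axes as they then stand; what a row does not reach is not made up. A row lasts 1/12 s, in which the tool goes at most 41.7 mm and 7.16 degrees, less where a joint would pass 70% of its speed; a pose out of reach is approached as far as the arm can. A call is refused whole if a number of a shift passes 1 or a number of a turn 1, either way. A call with a gripper value outside its range is refused whole. The fingers move at their own pace and stop on an object; "force" is the grip in N (left out, the last holds). Time passes only in rows, so rows that do not move let the fingers close. It gives the time, the measured TCP pose, the force, the opening and the grip force at its end, in the units of the state.
- r.sense(): the state, without advancing time (a new reading comes with each control period).
- r.grab_frame(name): name is "scene" or "top"; returns a dict with "pixels" (420x560x3 uint8, red, green, blue), "fx", "fy", "cx", "cy" (pixels), "pose" (4x4, takes a point from camera to world coordinates). Camera axes: x right, y down, z forward; pixel columns grow to the right and rows downward; lengths in mm; the calibration is good to about 2 mm. A picture is of the moment at which its call begins. There is no depth.
- r.sign_off(): hands the job in; it is judged then, once.
The state is a dict: "clock": time; "qpos": joint angles; "qvel": joint speeds; "joint_efforts": joint torques, N m; "eef_pos": TCP position; "tcp_rot": TCP orientation; "contact_force": force on the tool from outside, world axes, zero at the start; "wrist_torque": the same for the moment, N m; "opening": opening from 0.0 (shut) to 1.0 (fully open); "grasp_force": force on a finger pad.
Only numpy, scipy, OpenCV 4.12 (cv2) and the standard library are available. Lean on these libraries where they do the work, as an engineer would, in place of code of your own. Each camera call takes 0.05 s, during which the arm holds its last target. There are 200 camera calls.

### The job

The hand lapping head on the bench needs oiling, so its oil nipple, the short steel stem on the hub of the five-spoked star wheel, has to point straight up. Push the wheel round with your fingertips on one spoke after another, clockwise as seen from the robot's side (turning it the other way loosens the lap), and stop when the nipple is upright. Push gently and on the spokes only, not the nipple or the lapping arbor, and leave everything lying around the head where it is.

Things in the scene. Friction and masses are not known exactly. Their poses are not given: they have to be found in the camera images.
- headstock: Lapping head bolted to the bench: grey base 125 x 130 mm, pedestal and bearing housing, 201 mm high, lying 15 to 140 mm behind the wheel centre (its -x). Origin on the bench directly below the star wheel's centre; z up; x along the spindle, from the lapping arbor (robot's side) to the star wheel (far side), within 0.45 rad of the robot's x.
- spindle (a joint): Spindle angle, rad: 0 = nipple straight up; grows clockwise seen from the robot's side (wheel top moving to headstock -y, the robot's right). Counts full turns: starts between -5.0 and -2.4, to be brought up to 0; the wrong way round would end at -6.28. Bearing drag 0.25 N m (about 3 N at the spokes); balanced, does not coast, stays where left.
- hub_centre (a point): Centre of the star wheel on the horizontal spindle axis, 160 mm above the bench.
- star: Upright star wheel turning with the spindle: hub 60 mm across, 40 mm thick; five straight round steel spokes 12 mm thick, 72 degrees apart, each with a black ball knob 22 mm across centred 112 mm from the axis. Origin at the hub centre, x along the spindle, z towards the nipple. Seen from the robot's side the spokes lie 36, 108, 180, 252, 324 degrees clockwise from the nipple.
- oiler: The oil nipple: slim steel stem standing radially out of the hub midway between two spokes, 14 mm thick with a 20 mm cap, reaching from the hub to 76 mm from the axis. Origin at the hub centre, z along the stem outward.
- oiler_tip (a point): Outer tip of the oil nipple, 76 mm from the axis.
- arbor: Stainless lapping arbor with brass lap (17 mm thick) in a knurled twist socket 40 mm across on the robot's end of the spindle, turning with it. Origin at the hub centre, x along the spindle; it occupies x from -125 to -250 mm.
- bushing: Loose black acetal bushing standing on the bench, 32 mm across, 30 mm high; origin at the centre of its underside.
- receiver: Loose gold-lacquered mouthpiece receiver (tube) standing on end on the bench, 21 mm across, 68 mm high; origin at the centre of its underside.
- gauge: Loose steel dial bore gauge lying on the bench, 220 mm long along its x, dial 56 mm across at its -x end, 21 mm high; origin on the bench in the middle of its length.
- clip: Spring clip block fixed to the bench, 50 x 36 mm, 64 mm over the brass knuckle brace pinned in it, 36 mm high; origin at the centre of its underside.

How it is judged (in metres and radians):
On the way, in this order (a step that is already met when the one before it is completed fails the run):
1. a fingertip pushes a spoke round while the nipple is still in the lower half (contact force between the fingers and star above 0.3 N and value of joint spindle below -1.9 rad), for 0.05 s.
2. a fingertip on a later spoke pushes the nipple over the last 35 degrees (contact force between the fingers and star above 0.3 N and value of joint spindle above -0.6 rad), for 0.02 s.
At the end, for the whole second after the job is handed in: The oil nipple points straight up within 0.1 rad (about 6 degrees), reached by turning clockwise as seen from the robot's side, the wheel is at rest, and the bushing, receiver and gauge are within 10 mm of where they lay (value of joint spindle between -0.1 and 0.1 rad and velocity of joint spindle between -0.03 and 0.03 rad/s and distance of each of bushing, receiver, gauge from where it was at the start of the episode below 0.01 m); the robot touches nothing.
It fails at once if the wheel is wound or spun backwards, loosening the lap (value of joint spindle below -5.25 rad or velocity of joint spindle below -1.5 rad/s).
It fails at once if the wheel is forced or gripped hard (over 30 N) (contact force between the fingers and star above 30 N).
It fails at once if the fingers push on the oil nipple or the lapping arbor (contact force between the fingers and oiler above 1.5 N or contact force between the fingers and arbor above 1.5 N).
It fails at once if the bushing, receiver or bore gauge is shifted, lifted or carried (distance of any of bushing, receiver, gauge from where it was at the start of the episode above 0.02 m).
It fails at once if the clip with the brace is knocked (contact force between anything else and clip above 3 N).
It also fails if it takes over 64 s, if anything falls off the work surface, if the arm or the gripper's body presses on something with over 40 N, if the wrist force passes 120 N, or if a joint passes its speed limit or range.

## Working session

There is one attempt and no reset: what is moved stays moved. The work goes in short steps, Python scripts to look and compute and a tool call to move; the robot and the scene stay as the last step left them, time stands still between calls to the robot, and variables do not carry over. Pictures are saved under pics/ and viewed, at most 10 in all, crops included, and the job is handed in when it is done.

Besides the shell and the picture viewer there is one more tool, called after "Request:" by a JSON object that holds its "name" and its "arguments". play_rows: Moves the arm, as the interface text tells. Its arguments: {"type":"object","properties":{"rows":{"type":"array"},"force":{"type":"number"}},"required":["rows"]}

```bash
mkdir -p pics
python3 - <<'E'
from rig import r
import cv2,numpy as np
for n in("scene","top"):
    f=r.grab_frame(n); cv2.imwrite(f"pics/{n}0.png",f["pixels"][:,:,::-1])
    np.savez(f"{n}0.npz",**f)
    print(n,f["fx"],f["fy"],f["cx"],f["cy"],np.round(f["pose"],3).tolist())
s=r.sense();print(s["clock"],s["eef_pos"],s["tcp_rot"])
E
```

```text
scene 400.4150223321941 400.4150223321941 276.6337046265167 207.513163185356 [[-0.837, 0.334, -0.433, 956.668], [0.547, 0.514, -0.662, 597.562], [0.002, -0.791, -0.612, 673.264], [0.0, 0.0, 0.0, 1.0]]
top 420.47616626662506 420.47616626662506 285.5510918195155 214.98785519862435 [[-0.018, -0.996, 0.084, 508.642], [-1.0, 0.016, -0.019, 47.331], [0.018, -0.084, -0.996, 1166.957], [0.0, 0.0, 0.0, 1.0]]
0.1 [ 214.02029577 -586.73175541  194.64548013] [-3.14035814e+00  3.44244438e-05  3.49827182e-01]
```

View pics/scene0.png

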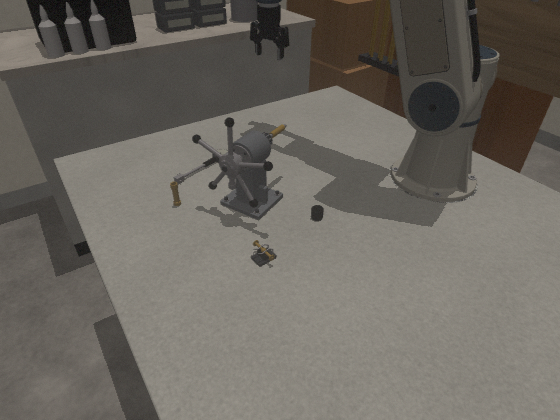

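View pics/top0.png

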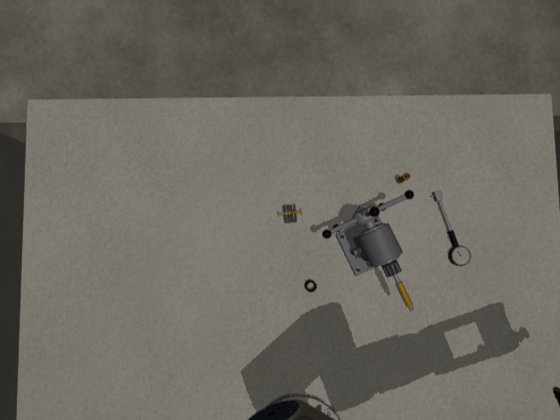

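The scene view shows the wheel hub near (235,165), with knobs at about (229,122), (196,139), (268,166), (212,185) and (254,203). In the top view the wheel line runs from (327,234) to (409,195), with the gauge to its right and the receiver at (402,178).

Run:
```python
import cv2
a=cv2.imread("pics/scene0.png")[100:225,160:300];b=cv2.imread("pics/top0.png")[165:315,300:480]
a=cv2.resize(a,(672,600),interpolation=cv2.INTER_CUBIC)
b=cv2.resize(b,(720,600),interpolation=cv2.INTER_CUBIC)
cv2.imwrite("pics/sc.png",a);cv2.imwrite("pics/tc.png",b)
```

```text
(no output)
```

View pics/sc.png

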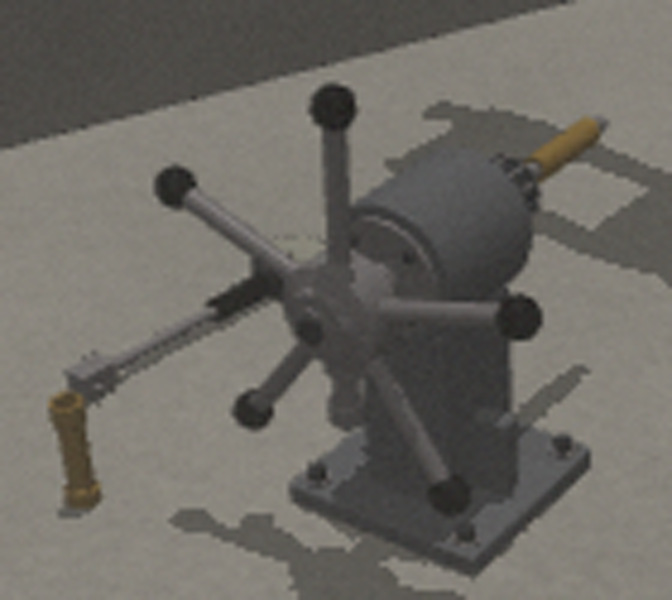

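View pics/tc.png

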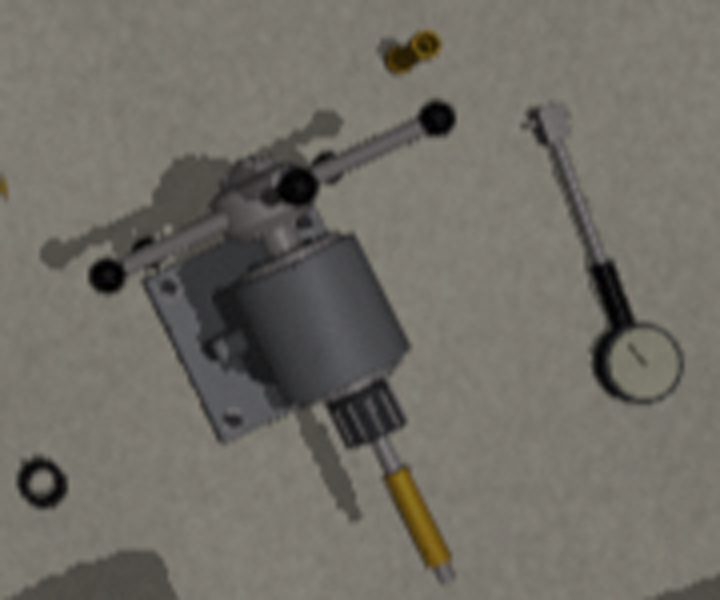

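Zoomed in, the nipple points down at scene crop (345,405), i.e. between the two lower spokes. In both views the knobs are clear: scene crop (333,107), (175,186), (519,318), (253,409), (449,494), and top crop (297,185), (437,118), (107,274).

```bash
cat > h.py <<'E'
import numpy as np,cv2
def ray(f,p):
    d=np.array([(p[0]-f["cx"])/f["fx"],(p[1]-f["cy"])/f["fy"],1.]);P=f["pose"]
    d=P[:3,:3]@d;return P[:3,3],d/np.linalg.norm(d)
def tri(f,p,g,q):
    a,u=ray(f,p);b,v=ray(g,q)
    s=np.linalg.lstsq(np.c_[u,-v],b-a,rcond=None)[0]
    A,B=a+s[0]*u,b+s[1]*v;return (A+B)/2,np.linalg.norm(A-B)
def plane(f,p,c,n):
    a,u=ray(f,p);return a+u*((c-a)@n)/(u@n)
E
python3 - <<'E'
from h import *
S=np.load("scene0.npz");T=np.load("top0.npz")
s=[(333,107),(175,186),(519,318),(253,409),(449,494)];s=[(160+x/4.8,100+y/4.8) for x,y in s]
t=[(297,185),(437,118),(107,274)];t=[(300+x/4,165+y/4) for x,y in t]
K=[]
for a,b in zip(s,t):
    p,e=tri(S,a,T,b);K.append(p);print(p.round(1),round(e,1))
d=K[1]-K[2];yaw=np.arctan2(d[0],-d[1]);print("yaw",yaw)
# horizontal coord along y_h ; centre from sin-projection, z=160
yh=np.array([-np.sin(yaw),np.cos(yaw),0]);xh=np.array([np.cos(yaw),np.sin(yaw),0])
from scipy.optimize import least_squares
w=np.array([k@yh for k in K]);z=np.array([k[2] for k in K])
f=lambda q:np.r_[np.hypot(w-q[0],z-160)-112]
c=least_squares(f,[w.mean()]).x[0]
C=c*yh+np.mean([k@xh for k in K])*xh+np.array([0,0,160]);print("C",C.round(1),f([c]))
# all knobs onto plane
for a in s+[(160+345/4.8,100+405/4.8)]:
    p=plane(S,a,C,xh)-C;print(round(np.hypot(p@yh,p[2])),round(np.degrees(np.arctan2(-(p@yh),p[2])),1))
b=plane(T,(310,285),np.array([0,0,30]),np.array([0,0,1]));print("bush",b)
print("clip",plane(T,(290,213),np.array([0,0,36]),np.array([0,0,1])),"recv",plane(T,(406,176),np.array([0,0,68]),np.array([0,0,1])))
E
```

```text
[ 589.1 -160.6  270. ] 0.2
[ 634.  -261.5  196.3] 0.4
[546.  -66.5 187.9] 0.7
yaw 0.42401646797260295
C [ 590.7 -165.1  160. ] [-1.8600111  -0.27983229 -0.19119551]
110 -2.4
112 71.0
112 -75.5
114 142.7
114 -146.6
63 177.4
bush [415.15387983 -36.50702138  30.        ]
clip [609.11258158  13.65826077  36.        ] recv [ 699.99035499 -295.57282032   68.        ]
```

The fit agrees: centre (591,-165), yaw 0.424, and all five knobs at 110-114 mm radius. The nipple is at about 178°, so the spindle is near -3.18 rad. My plan is three pushes with closed, vertical fingers over the top.

Request:
{"name": "play_rows", "arguments": {"rows": [{"dp": [0,0,-1],"turn": [0,0,-0.7],"fingers": 1},{"dp": [0,0,-1],"turn": [0,0,0],"fingers": 1},{"dp": [0,0,-1],"turn": [0,0,0],"fingers": 1},{"dp": [0,0,-0.7],"turn": [0,0,0],"fingers": 1},{"dp": [0.8,-0.4,0],"turn": [0,0,0],"fingers": 1}], "force": 20}}

```text
clock: 0.52
eef_pos: [235.3, -564.8, 349.7]
tcp_rot: [3.131, 0.002, 0.42]
contact_force: [1.0, 0.1, -0.5]
opening: 0.301
grasp_force: 0.0
```

Request:
{"name": "play_rows", "arguments": {"rows": [{"dp": [0.9,-0.47,0],"turn": [0,0,0],"fingers": 1},{"dp": [0.9,-0.47,0],"turn": [0,0,0],"fingers": 1},{"dp": [0.9,-0.47,0],"turn": [0,0,0],"fingers": 1},{"dp": [0.9,-0.47,0],"turn": [0,0,0],"fingers": 1},{"dp": [0.9,-0.47,0],"turn": [0,0,0],"fingers": 1}]}}

```text
clock: 0.93
eef_pos: [362.9, -398.0, 343.0]
tcp_rot: [-3.141, 0.0, 0.423]
contact_force: [1.2, -0.3, 0.2]
opening: -0.002
grasp_force: 0.0
```

Request:
{"name": "play_rows", "arguments": {"rows": [{"dp": [0.9,-0.47,0],"turn": [0,0,0],"fingers": 1},{"dp": [0.9,-0.47,0],"turn": [0,0,0],"fingers": 1},{"dp": [0.9,-0.47,0],"turn": [0,0,0],"fingers": 1},{"dp": [0.9,-0.47,0],"turn": [0,0,0],"fingers": 1},{"dp": [0,0,0],"turn": [0,0,0],"fingers": 1}]}}

```text
clock: 1.35
eef_pos: [466.1, -266.8, 343.0]
tcp_rot: [-3.14, -0.002, 0.428]
contact_force: [-0.2, 0.0, 0.3]
opening: 0.004
grasp_force: 0.0
```

Request:
{"name": "play_rows", "arguments": {"rows": [{"dp": [0.79,-0.44,0],"turn": [0,0,0],"fingers": 1},{"dp": [0.79,-0.44,0],"turn": [0,0,0],"fingers": 1},{"dp": [0.79,-0.44,0],"turn": [0,0,0],"fingers": 1},{"dp": [0.79,-0.44,0],"turn": [0,0,0],"fingers": 1},{"dp": [0.79,-0.44,0],"turn": [0,0,0],"fingers": 1}]}}

```text
clock: 1.77
eef_pos: [571.2, -125.7, 343.0]
tcp_rot: [-3.141, 0.0, 0.423]
contact_force: [0.9, -0.8, 1.0]
opening: -0.002
grasp_force: 0.0
```

Request:
{"name": "play_rows", "arguments": {"rows": [{"dp": [0,0,0.7],"turn": [0,0,0],"fingers": 1},{"dp": [0,0,0.7],"turn": [0,0,0],"fingers": 1},{"dp": [0,0,0.7],"turn": [0,0,0],"fingers": 1},{"dp": [0,0,0],"turn": [0,0,0],"fingers": 1}]}}

```text
clock: 2.1
eef_pos: [567.3, -126.2, 253.5]
tcp_rot: [-3.136, 0.007, 0.424]
contact_force: [-0.5, -0.2, -0.1]
opening: -0.001
grasp_force: 0.0
```

```bash
cat > look.py <<'E'
import sys;from rig import r;from h import *
n=sys.argv[1];o=[]
for c,(y0,y1,x0,x1) in (("scene",(60,225,150,310)),("top",(150,315,300,460))):
    f=r.grab_frame(c);np.savez(f"{c}{n}.npz",**f);o.append(cv2.resize(f["pixels"][y0:y1,x0:x1,::-1],(400,412),interpolation=cv2.INTER_CUBIC))
cv2.imwrite(f"pics/l{n}.png",np.hstack(o))
E
cat > where.py <<'E'
from rig import r;from h import *
s=r.sense();d=s["eef_pos"]-np.array([590.7,-165.1,160]);a=.424
print("t",s["clock"],"xh,yh,z",round(d[0]*np.cos(a)+d[1]*np.sin(a),1),round(-d[0]*np.sin(a)+d[1]*np.cos(a),1),round(d[2],1),s["contact_force"].round(1))
E
python3 look.py 1;python3 where.py
```

```text
t 2.2 xh,yh,z -3.1 43.1 98.9 [ 0.5 -0.1  0.7]
```

View pics/l1.png

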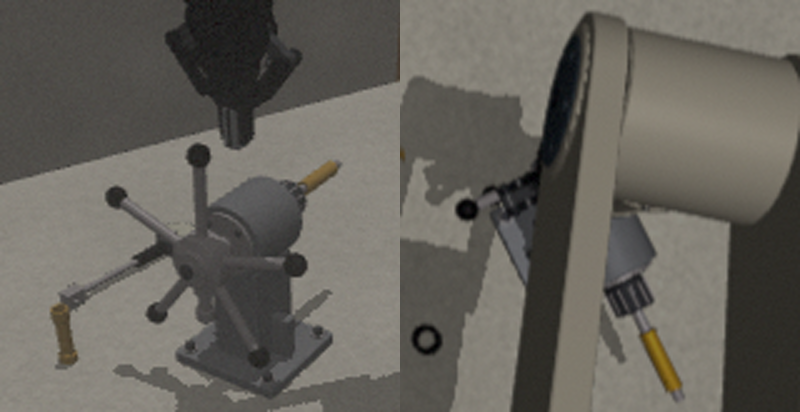

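The fingertips are at (237,147) in the left half, to the right of the top knob at (198,155) and in the spoke plane. I'll approach slowly.

Request:
{"name": "play_rows", "arguments": {"rows": [{"dp": [0.08,0.15,0.05],"turn": [0,0,0],"fingers": 1},{"dp": [0,0.1,0.05],"turn": [0,0,0],"fingers": 1},{"dp": [0,0.1,0],"turn": [0,0,0],"fingers": 1},{"dp": [0,0.1,0],"turn": [0,0,0],"fingers": 1},{"dp": [0,0.1,0],"turn": [0,0,0],"fingers": 1}]}}

```text
clock: 2.62
eef_pos: [583.1, -146.5, 256.0]
tcp_rot: [3.141, -0.001, 0.423]
contact_force: [-0.8, -0.1, 0.3]
opening: 0.0
grasp_force: 0.0
```

Request:
{"name": "play_rows", "arguments": {"rows": [{"dp": [0,0.12,0],"turn": [0,0,0],"fingers": 1},{"dp": [0,0.15,0],"turn": [0,0,0],"fingers": 1},{"dp": [0,0.18,0.03],"turn": [0,0,0],"fingers": 1},{"dp": [0,0.2,0.03],"turn": [0,0,0],"fingers": 1},{"dp": [0,0.2,0.03],"turn": [0,0,0],"fingers": 1}]}}

```text
clock: 3.03
eef_pos: [596.9, -177.6, 251.5]
tcp_rot: [3.142, 0.0, 0.423]
contact_force: [-0.3, -0.4, 0.7]
opening: 0.0
grasp_force: 0.0
```

```bash
python3 where.py
```

```text
t 3.0333 xh,yh,z 0.6 -13.9 91.5 [-0.3 -0.4  0.7]
```

```bash
cat > ang.py <<'E'
import sys;from rig import r;from h import *
C=np.array([590.7,-165.1,160]);a=.424;xh=np.array([np.cos(a),np.sin(a),0]);yh=np.array([-np.sin(a),np.cos(a),0])
def measure(f):
    g=cv2.cvtColor(f["pixels"],cv2.COLOR_RGB2GRAY);m=(g<48).astype(np.uint8)
    n,_,st,ce=cv2.connectedComponentsWithStats(m);o=[]
    for i in range(1,n):
        if not 20<st[i,4]<160: continue
        p=plane(f,ce[i],C,xh)-C;R=np.hypot(p@yh,p[2])
        if 98<R<126:o.append((round(np.degrees(np.arctan2(-(p@yh),p[2])),1),round(R),st[i,4],ce[i].round(0).tolist()))
    return o
if __name__=="__main__":
    f=np.load(sys.argv[1]) if len(sys.argv)>1 else r.grab_frame("scene")
    for o in measure(f):print(*o)
E
python3 ang.py scene0.npz; echo; python3 ang.py
```

```text
-2.1 110 60 [229.0, 122.0]
71.1 113 38 [196.0, 138.0]
-75.0 111 61 [268.0, 166.0]
142.5 118 22 [212.0, 186.0]
-146.6 114 49 [253.0, 203.0]

-2.2 111 61 [229.0, 122.0]
70.8 113 40 [196.0, 138.0]
-74.9 111 62 [268.0, 166.0]
142.8 118 21 [212.0, 186.0]
-146.8 115 51 [253.0, 203.0]
```

```bash
python3 look.py 2
```

```text
(no output)
```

View pics/l2.png

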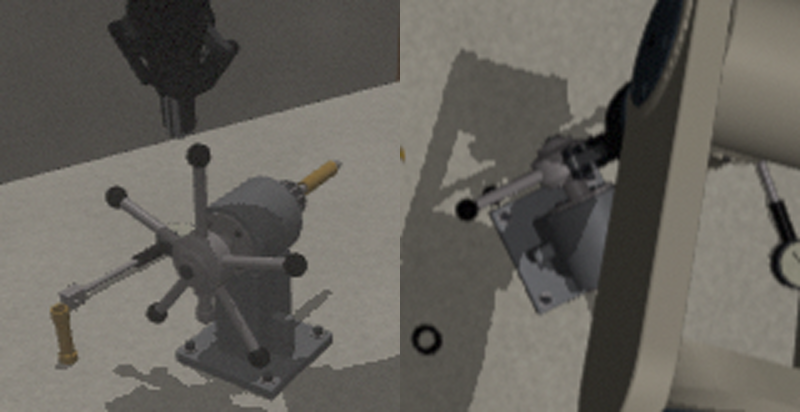

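Run:
```python
from h import *
from rig import r
f=np.load("scene2.npz");t=np.load("top2.npz")
P=r.sense()["eef_pos"];print(P,r.sense()["tcp_rot"])
for g in(f,t):
    q=np.linalg.inv(g["pose"])@np.r_[P,1];print(g["cx"]+g["fx"]*q[0]/q[2],g["cy"]+g["fy"]*q[1]/q[2])
print(plane(f,(222,114),np.array([590.7,-165.1,160]),np.array([np.cos(.424),np.sin(.424),0])))
print(tri(f,(222,114),t,(300+572/2.5,150+160/2.5)))
```

```text
[ 596.65048261 -177.40053682  251.2759012 ] [-3.14119603e+00  4.35537714e-04  4.22237719e-01]
223.606399719205 127.83577219871131
379.7635907257548 208.5339069911072
[ 596.93954962 -178.9233092   285.06842457]
(array([ 526.21315627, -494.332351  ,  176.75120573]), np.float64(150.9367193321976))
```

Run:
```python
import cv2,numpy as np
a=np.load("top2.npz")["pixels"][180:240,330:410,::-1];b=np.load("scene2.npz")["pixels"][65:165,180:280,::-1]
a=np.clip(cv2.resize(a,(400,300),interpolation=cv2.INTER_CUBIC)*1.6,0,255);b=np.clip(cv2.resize(b,(400,400),interpolation=cv2.INTER_CUBIC)*1.6,0,255)
o=np.zeros((400,800,3));o[:300,:400]=a;o[:,400:]=b;cv2.imwrite("pics/z2.png",o)
```

```text
[ WARN:0@0.040] global loadsave.cpp:1063 imwrite_ Unsupported depth image for selected encoder is fallbacked to CV_8U.
```

View pics/z2.png

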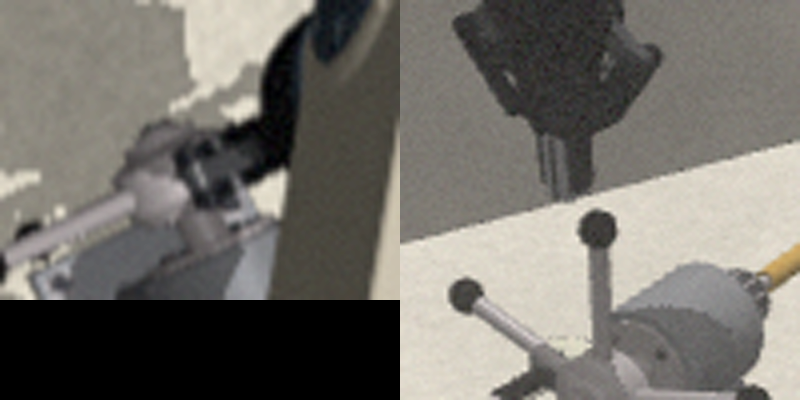

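The zoom shows the fingertips ending at crop (565,195), px (221,113), above the knob and in line with it. The projected TCP would be at (224,128), so the tips are about 34 mm higher than reported. I'll check whether the start picture shows the same.

Run:
```python
from h import *
f=np.load("scene0.npz")
for P in([214,-587,195],[214,-587,229],[214,-587,208],[590.7,-165.1,160]):
    q=np.linalg.inv(f["pose"])@np.r_[P,1];print(P,f["cx"]+f["fx"]*q[0]/q[2],f["cy"]+f["fy"]*q[1]/q[2])
g=cv2.cvtColor(f["pixels"],cv2.COLOR_RGB2GRAY)
for y in range(28,66,2):print(y,"".join("#" if v<50 else "." for v in g[y,245:295]))
```

```text
[214, -587, 195] 269.1171500310996 70.62555804863584
[214, -587, 229] 269.02068024299996 60.74072800775889
[214, -587, 208] 269.0806057554116 66.8810286860404
[590.7, -165.1, 160] 231.068797897037 163.28210844546118
28 ......######.##############################.......
30 ......#######.#############################.......
32 .....#######..####################.#########......
34 .....##############################.#######.......
36 .....#######################################......
38 .....#######################################......
40 .......##########...........################......
42 .........######..............###############......
44 ..........#.####...............#############......
46 ..........#.#####...............###########.......
48 ..........#.#####.................#####...........
50 ..........#.#####..................####...........
52 ............#####..................####...........
54 ............####...................####...........
56 ...................................####...........
58 ...................................##.............
60 ..................................................
62 ..................................................
64 ..................................................
```

The start picture shows the same offset, so the real fingertips sit about 33 mm above the reported TCP. That explains the missed contact. I'll back off, go 30 mm lower and push again.

Request:
{"name": "play_rows", "arguments": {"rows": [{"dp": [0,-0.75,-0.1],"turn": [0,0,0],"fingers": 1},{"dp": [0,-0.75,0],"turn": [0,0,0],"fingers": 1},{"dp": [0,0,0.4],"turn": [0,0,0],"fingers": 1},{"dp": [0,0,0.4],"turn": [0,0,0],"fingers": 1},{"dp": [0,0,0.1],"turn": [0,0,0],"fingers": 1}]}}

```text
clock: 3.6
eef_pos: [570.5, -121.1, 217.8]
tcp_rot: [-3.14, 0.002, 0.424]
contact_force: [-0.9, 0.1, 0.6]
opening: -0.003
grasp_force: 0.0
```

Request:
{"name": "play_rows", "arguments": {"rows": [{"dp": [0,0.1,0],"turn": [0,0,0],"fingers": 1},{"dp": [0,0.1,0],"turn": [0,0,0],"fingers": 1},{"dp": [0,0.1,0],"turn": [0,0,0],"fingers": 1},{"dp": [0,0.1,0],"turn": [0,0,0],"fingers": 1},{"dp": [0,0.1,0],"turn": [0,0,0],"fingers": 1}]}}

```text
clock: 4.02
eef_pos: [580.7, -140.8, 220.4]
tcp_rot: [3.142, -0.001, 0.423]
contact_force: [-1.0, 3.0, 2.1]
opening: 0.0
grasp_force: 1.3
```

Request:
{"name": "play_rows", "arguments": {"rows": [{"dp": [0,0.1,0],"turn": [0,0,0],"fingers": 1},{"dp": [0,0.1,0],"turn": [0,0,0],"fingers": 1},{"dp": [0,0.1,0],"turn": [0,0,0],"fingers": 1},{"dp": [0,0.1,0],"turn": [0,0,0],"fingers": 1},{"dp": [0,0.1,0],"turn": [0,0,0],"fingers": 1}]}}

```text
clock: 4.43
eef_pos: [588.6, -158.8, 219.7]
tcp_rot: [-3.141, -0.0, 0.423]
contact_force: [-0.0, 2.1, 0.5]
opening: -0.003
grasp_force: 1.2
```

```bash
python3 where.py; python3 ang.py
```

```text
t 4.4333 xh,yh,z 0.6 6.6 59.7 [-0.   2.1  0.5]
10.0 111 54 [221.0, 120.0]
82.5 114 30 [195.0, 146.0]
-63.3 111 62 [264.0, 157.0]
154.3 117 26 [219.0, 192.0]
-135.8 114 53 [259.0, 201.0]
```

The wheel turns at 2-3 N of contact and the top spoke is now at about 10°. Continuing along the arc.

Request:
{"name": "play_rows", "arguments": {"rows": [{"dp": [0,0.15,0.03],"turn": [0,0,0],"fingers": 1},{"dp": [0,0.2,0.06],"turn": [0,0,0],"fingers": 1},{"dp": [0,0.25,0.08],"turn": [0,0,0],"fingers": 1},{"dp": [0,0.25,0.1],"turn": [0,0,0],"fingers": 1},{"dp": [0,0.25,0.12],"turn": [0,0,0],"fingers": 1}]}}

```text
clock: 4.9
eef_pos: [607.0, -199.8, 203.7]
tcp_rot: [3.141, -0.0, 0.423]
contact_force: [-1.0, 2.6, 1.6]
opening: 0.0
grasp_force: 1.3
```

Request:
{"name": "play_rows", "arguments": {"rows": [{"dp": [0,0.22,0.13],"turn": [0,0,0],"fingers": 1},{"dp": [0,0.2,0.15],"turn": [0,0,0],"fingers": 1},{"dp": [0,0.18,0.15],"turn": [0,0,0],"fingers": 1},{"dp": [0,0.1,0.08],"turn": [0,0,0],"fingers": 1},{"dp": [0,0,0],"turn": [0,0,0],"fingers": 1}]}}

```text
clock: 5.32
eef_pos: [617.7, -225.1, 182.3]
tcp_rot: [-3.141, 0.001, 0.423]
contact_force: [0.5, 0.3, -0.5]
opening: 0.002
grasp_force: 0.0
```

```bash
python3 where.py; python3 ang.py
```

```text
t 5.3167 xh,yh,z -0.1 -65.8 22.3 [ 0.5  0.3 -0.5]
-17.2 111 61 [239.0, 127.0]
56.6 113 41 [199.0, 130.0]
127.8 118 22 [205.0, 177.0]
-89.8 112 58 [269.0, 177.0]
-161.6 115 46 [245.0, 204.0]
```

Request:
{"name": "play_rows", "arguments": {"rows": [{"dp": [0,-0.1,-0.9],"turn": [0,0,0],"fingers": 1},{"dp": [0,0,-1],"turn": [0,0,0],"fingers": 1},{"dp": [0,-0.9,-0.3],"turn": [0,0,0],"fingers": 1},{"dp": [0,-1,0],"turn": [0,0,0],"fingers": 1},{"dp": [0,-0.9,0],"turn": [0,0,0],"fingers": 1}]}}

```text
clock: 5.78
eef_pos: [570.3, -117.7, 273.5]
tcp_rot: [3.139, -0.003, 0.422]
contact_force: [0.6, 0.8, 0.1]
opening: -0.0
grasp_force: 0.0
```

Request:
{"name": "play_rows", "arguments": {"rows": [{"dp": [0,-0.5,0],"turn": [0,0,0],"fingers": 1},{"dp": [0,0,0.5],"turn": [0,0,0],"fingers": 1},{"dp": [0,0,0.5],"turn": [0,0,0],"fingers": 1},{"dp": [0,0,0.3],"turn": [0,0,0],"fingers": 1},{"dp": [0,0,0],"turn": [0,0,0],"fingers": 1}]}}

```text
clock: 6.2
eef_pos: [560.6, -99.9, 217.4]
tcp_rot: [-3.14, 0.003, 0.424]
contact_force: [-0.4, -0.4, -0.3]
opening: -0.002
grasp_force: 0.0
```

```bash
python3 where.py; python3 ang.py
```

```text
t 6.2 xh,yh,z -0.6 71.9 57.4 [-0.4 -0.4 -0.3]
-17.1 111 62 [239.0, 127.0]
56.4 112 41 [199.0, 131.0]
-90.1 111 56 [269.0, 177.0]
-161.6 116 42 [245.0, 204.0]
```

Request:
{"name": "play_rows", "arguments": {"rows": [{"dp": [0,0.15,0],"turn": [0,0,0],"fingers": 1},{"dp": [0,0.1,0],"turn": [0,0,0],"fingers": 1},{"dp": [0,0.1,0],"turn": [0,0,0],"fingers": 1},{"dp": [0,0.1,0],"turn": [0,0,0],"fingers": 1},{"dp": [0,0.15,0],"turn": [0,0,0],"fingers": 1}]}}

```text
clock: 6.67
eef_pos: [572.3, -122.1, 220.4]
tcp_rot: [-3.141, -0.001, 0.423]
contact_force: [-1.3, 2.1, 3.0]
opening: -0.001
grasp_force: 1.7
```

Request:
{"name": "play_rows", "arguments": {"rows": [{"dp": [0,0.2,0],"turn": [0,0,0],"fingers": 1},{"dp": [0,0.25,0],"turn": [0,0,0],"fingers": 1},{"dp": [0,0.25,0],"turn": [0,0,0],"fingers": 1},{"dp": [0,0.25,0],"turn": [0,0,0],"fingers": 1},{"dp": [0,0.25,0],"turn": [0,0,0],"fingers": 1}]}}

```text
clock: 7.08
eef_pos: [591.9, -166.9, 219.2]
tcp_rot: [-3.141, 0.0, 0.423]
contact_force: [0.3, 2.6, -2.9]
opening: -0.001
grasp_force: 1.5
```

```bash
python3 where.py; python3 ang.py
```

```text
t 7.0833 xh,yh,z 0.4 -2.1 59.2 [ 0.3  2.6 -2.9]
14.9 111 57 [218.0, 120.0]
86.8 115 26 [195.0, 148.0]
-59.0 111 68 [263.0, 153.0]
158.8 117 26 [221.0, 194.0]
-130.9 114 54 [261.0, 199.0]
```

Same as before from here: the spoke is at about 14.5°, to go to about 58°.

Request:
{"name": "play_rows", "arguments": {"rows": [{"dp": [0,0.2,0.06],"turn": [0,0,0],"fingers": 1},{"dp": [0,0.22,0.08],"turn": [0,0,0],"fingers": 1},{"dp": [0,0.25,0.12],"turn": [0,0,0],"fingers": 1},{"dp": [0,0.25,0.13],"turn": [0,0,0],"fingers": 1},{"dp": [0,0.22,0.15],"turn": [0,0,0],"fingers": 1}]}}

```text
clock: 7.55
eef_pos: [610.9, -208.4, 197.6]
tcp_rot: [3.141, -0.0, 0.423]
contact_force: [-0.2, 2.5, 1.5]
opening: 0.004
grasp_force: 1.1
```

Request:
{"name": "play_rows", "arguments": {"rows": [{"dp": [0,0.2,0.15],"turn": [0,0,0],"fingers": 1},{"dp": [0,0.2,0.15],"turn": [0,0,0],"fingers": 1},{"dp": [0,0.1,0.08],"turn": [0,0,0],"fingers": 1},{"dp": [0,0,0],"turn": [0,0,0],"fingers": 1},{"dp": [0,-0.1,-0.9],"turn": [0,0,0],"fingers": 1}]}}

```text
clock: 7.97
eef_pos: [613.3, -221.6, 211.9]
tcp_rot: [-3.134, 0.009, 0.423]
contact_force: [-0.2, -0.2, -1.4]
opening: -0.005
grasp_force: 0.0
```

Request:
{"name": "play_rows", "arguments": {"rows": [{"dp": [0,0,-1],"turn": [0,0,0],"fingers": 1},{"dp": [0,-0.9,-0.3],"turn": [0,0,0],"fingers": 1},{"dp": [0,-1,0],"turn": [0,0,0],"fingers": 1},{"dp": [0,-0.9,0],"turn": [0,0,0],"fingers": 1},{"dp": [0,-0.5,0],"turn": [0,0,0],"fingers": 1}]}}

```text
clock: 8.38
eef_pos: [561.4, -99.2, 271.6]
tcp_rot: [3.141, -0.001, 0.424]
contact_force: [0.1, -0.2, -0.2]
opening: -0.002
grasp_force: 0.0
```

```bash
python3 where.py; python3 ang.py;python3 look.py 3
```

```text
t 8.3833 xh,yh,z 0.4 72.1 111.6 [ 0.1 -0.2 -0.2]
-15.9 110 62 [239.0, 127.0]
57.1 112 44 [199.0, 131.0]
-89.0 112 60 [269.0, 176.0]
-160.8 116 42 [246.0, 204.0]
```

View pics/l3.png

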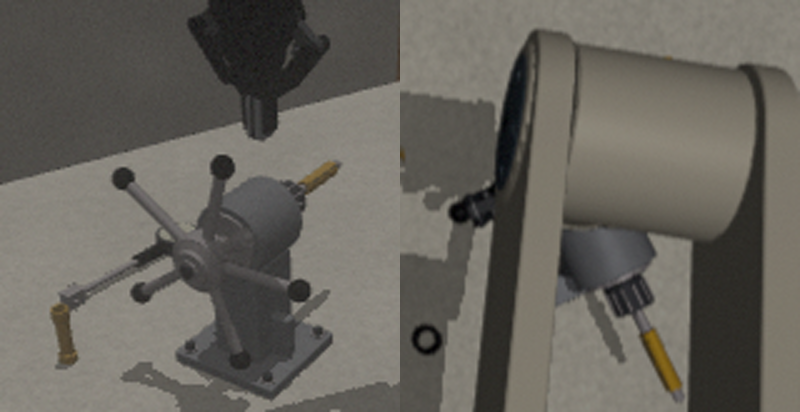

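The spokes are at about -16° and 56°, so the nipple is about 52° short of upright. For the last push I'll keep the tips a little higher, clear of the nipple.

Request:
{"name": "play_rows", "arguments": {"rows": [{"dp": [0,0,0.5],"turn": [0,0,0],"fingers": 1},{"dp": [0,0,0.5],"turn": [0,0,0],"fingers": 1},{"dp": [0,0.1,0.2],"turn": [0,0,0],"fingers": 1},{"dp": [0,0.1,0],"turn": [0,0,0],"fingers": 1},{"dp": [0,0.1,0],"turn": [0,0,0],"fingers": 1}]}}

```text
clock: 8.95
eef_pos: [568.2, -113.7, 222.9]
tcp_rot: [3.141, 0.0, 0.423]
contact_force: [1.1, 0.2, 1.5]
opening: -0.002
grasp_force: 0.0
```

Request:
{"name": "play_rows", "arguments": {"rows": [{"dp": [0,0.1,0],"turn": [0,0,0],"fingers": 1},{"dp": [0,0.1,0],"turn": [0,0,0],"fingers": 1},{"dp": [0,0.15,0],"turn": [0,0,0],"fingers": 1},{"dp": [0,0.2,0],"turn": [0,0,0],"fingers": 1},{"dp": [0,0.2,0],"turn": [0,0,0],"fingers": 1}]}}

```text
clock: 9.37
eef_pos: [580.7, -140.6, 223.5]
tcp_rot: [3.141, -0.001, 0.423]
contact_force: [-0.4, 2.3, 1.9]
opening: -0.002
grasp_force: 1.4
```

Request:
{"name": "play_rows", "arguments": {"rows": [{"dp": [0,0.2,0],"turn": [0,0,0],"fingers": 1},{"dp": [0,0.2,0],"turn": [0,0,0],"fingers": 1},{"dp": [0,0.2,0],"turn": [0,0,0],"fingers": 1},{"dp": [0,0.15,0.03],"turn": [0,0,0],"fingers": 1},{"dp": [0,0.1,0.02],"turn": [0,0,0],"fingers": 1}]}}

```text
clock: 9.78
eef_pos: [594.3, -171.9, 220.6]
tcp_rot: [3.141, 0.0, 0.423]
contact_force: [-0.6, 2.7, 2.2]
opening: 0.003
grasp_force: 1.1
```

```bash
python3 where.py; python3 ang.py
```

```text
t 9.7833 xh,yh,z 0.4 -7.7 60.6 [-0.6  2.7  2.2]
90.2 115 25 [196.0, 151.0]
-55.8 111 67 [262.0, 151.0]
162.5 117 34 [223.0, 196.0]
-128.0 114 56 [262.0, 198.0]
```

Request:
{"name": "play_rows", "arguments": {"rows": [{"dp": [0,0.12,0.04],"turn": [0,0,0],"fingers": 1},{"dp": [0,0.15,0.05],"turn": [0,0,0],"fingers": 1},{"dp": [0,0.15,0.06],"turn": [0,0,0],"fingers": 1},{"dp": [0,0.1,0.05],"turn": [0,0,0],"fingers": 1},{"dp": [0,0,0],"turn": [0,0,0],"fingers": 1}]}}

```text
clock: 10.25
eef_pos: [602.7, -190.8, 212.2]
tcp_rot: [3.141, 0.0, 0.423]
contact_force: [0.6, -1.3, 0.1]
opening: -0.001
grasp_force: 0.0
```

```bash
python3 where.py; python3 ang.py
```

```text
t 10.25 xh,yh,z 0.4 -28.3 52.2 [ 0.6 -1.3  0.1]
29.8 112 52 [209.0, 121.0]
-44.0 111 70 [256.0, 142.0]
-116.4 113 56 [266.0, 193.0]
172.3 117 37 [229.0, 199.0]
```

Request:
{"name": "play_rows", "arguments": {"rows": [{"dp": [0,0.1,0.05],"turn": [0,0,0],"fingers": 1},{"dp": [0,0.1,0.05],"turn": [0,0,0],"fingers": 1},{"dp": [0,0.08,0.05],"turn": [0,0,0],"fingers": 1},{"dp": [0,0,0],"turn": [0,0,0],"fingers": 1}]}}

```text
clock: 10.63
eef_pos: [607.3, -200.7, 206.4]
tcp_rot: [3.141, 0.0, 0.423]
contact_force: [0.0, -0.8, -0.6]
opening: -0.001
grasp_force: 0.1
```

```bash
python3 where.py; python3 ang.py
```

```text
t 10.6333 xh,yh,z 0.5 -39.2 46.4 [ 0.  -0.8 -0.6]
-37.3 110 66 [252.0, 138.0]
-110.2 112 58 [267.0, 190.0]
179.2 116 36 [234.0, 201.0]
```

Request:
{"name": "play_rows", "arguments": {"rows": [{"dp": [0,0.04,0.02],"turn": [0,0,0],"fingers": 1},{"dp": [0,0.02,0.02],"turn": [0,0,0],"fingers": 1},{"dp": [0,0,0],"turn": [0,0,0],"fingers": 1},{"dp": [0,-0.1,-0.1],"turn": [0,0,0],"fingers": 1},{"dp": [0,0,-0.8],"turn": [0,0,0],"fingers": 1}]}}

```text
clock: 11.1
eef_pos: [603.1, -197.2, 236.3]
tcp_rot: [-3.135, 0.007, 0.423]
contact_force: [-0.5, 0.1, -0.6]
opening: 0.0
grasp_force: 0.0
```

Request:
{"name": "play_rows", "arguments": {"rows": [{"dp": [0,0,-1],"turn": [0,0,0],"fingers": 1},{"dp": [0,0,-1],"turn": [0,0,0],"fingers": 1},{"dp": [0,0,-0.5],"turn": [0,0,0],"fingers": 1},{"dp": [0,0,0],"turn": [0,0,0],"fingers": 1}]}}

```text
clock: 11.43
eef_pos: [608.7, -199.2, 347.9]
tcp_rot: [3.135, -0.007, 0.423]
contact_force: [1.3, -0.1, 0.4]
opening: -0.001
grasp_force: 0.0
```

```bash
python3 where.py; python3 ang.py; python3 look.py 4
```

```text
t 11.4333 xh,yh,z 2.4 -38.5 187.9 [ 1.3 -0.1  0.4]
36.6 112 54 [206.0, 123.0]
-36.7 110 64 [252.0, 138.0]
109.3 116 23 [199.0, 164.0]
-109.3 112 58 [267.0, 189.0]
179.7 116 37 [234.0, 201.0]
```

View pics/l4.png

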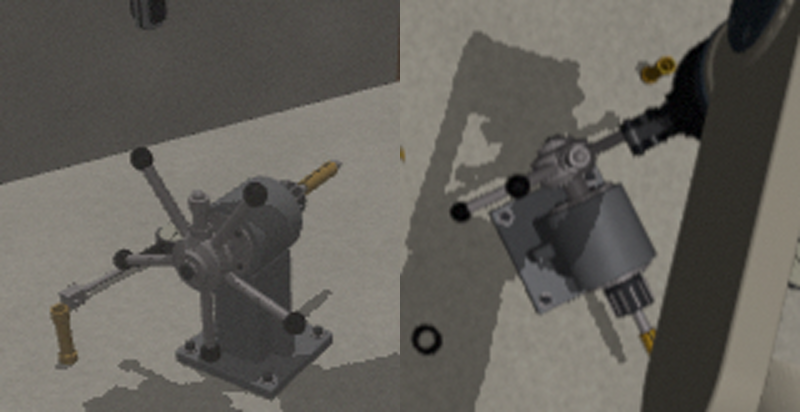

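The nipple stands upright at (197,205), with the spokes within about 0.1° of target on average. The fingers are clear and the loose parts look unmoved, so I'm handing in.

```bash
python3 -c "
from rig import r;print(r.sign_off())"
```

```text
the job is handed in; nothing more can be done
None
```

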